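# Move the feed tray from the drum carder to its stand

## Robot

A 6-joint arm with a two-finger parallel gripper is mounted at the origin on the work surface. World frame = base frame: x ahead of the robot, y to its left, z up, the work surface at z = 0. Lengths are in m, angles in rad, forces in N, time in s.
With the tool pointing down it reaches from about 0.3 to 0.75 m from the base axis. Payload 8.5 kg.
Tool frame: the origin (TCP) lies at the very end of the fingers, on their centre line; the grasp point (between the pads) lies pinch_z behind it (pinch_z is the distance from the TCP to the grasp point, in m); x points along the fingers, y is the direction in which the jaws open and shut, and the axes are right-handed (so a half turn about x gives the same grasp; the last joint's range is limited). The gripper opens to 85 mm and grips with 20 to 120 N. Pads are 22 mm wide; open, the fingers measure 114 mm over their backs; the gripper's body (76 mm by 85 mm) begins 54 mm behind the grasp point. The pads swing forward as they close: fully open they stand 13 mm farther back than shut.
Start: joints at [-1.468, 0.381, 1.297, -0, 1.464, -0.215], TCP at [0.172, -0.522, 0.231] pointing down, gripper open.
Joint ranges: [-3.11, 3.11], [-0.89, 2.33], [0.22, 2.48], [-1.42, 4.56], [0.17, 2.85], [-2.88, 2.88]. Speed limits (rad/s): [2.39, 2.39, 3.14, 3.14, 3.14, 3.14].

## Interface

Orientations are given as a unit quaternion [w, x, y, z].
In Python, from station import * gives the robot as it stands. The module is installed in compiled form; this text tells all that it offers.
- The arm moves only by the shell command python3 -m jog 'ROWS' [FORCE]. ROWS is text: rows parted by semicolons, each of 7 numbers parted by spaces: the opening, from 0 (shut) to 1 (fully open), then the shift along the tool's x, y, z in cm, then the turn, a rotation vector about the tool's x, y, z in degrees. In form: hand x y z ax ay az; .... A call has 1 to 10 rows; each row is the pose to reach, as a shift and turn from the pose commanded when the call began, along the tool's axes at that moment; what a row does not reach only later rows make up. A row lasts 1/10 s, in which the tool goes at most 50 mm and 8.59 degrees, less where a joint would pass 70% of its speed; a pose out of reach is approached as far as the arm can. A call with a gripper value outside its range is refused whole. The fingers move at their own pace and stop on an object; FORCE is the grip in N (left out, the last holds). Time passes only in rows, so rows that repeat a pose let the fingers close. It gives the time, the measured TCP pose, the force and the opening at its end, in the units of the state.
- get_state(): the state, without advancing time (a new reading comes with each control period).
- get_image(name): name is "scene" or "top"; returns the picture (420x560x3 uint8, red, green, blue); there is no depth.
- camera_params(name): a dict with "camera_matrix" (3x3 intrinsics, pixels), "extrinsics" (4x4, takes a point from camera to world coordinates). Camera axes: x right, y up, looking along -z (the intrinsics and any distortion apply to the point x, -y, -z); pixel columns grow to the right and rows downward; lengths in m; the calibration is good to about 2 mm. A picture is of the moment at which its call begins. camera_params takes no time and is no camera call.
- hand_in(): hands the job in, once; it reports no verdict.
The state is a dict: "t": time; "joint_positions": joint angles; "qd": joint speeds; "joint_efforts": joint torques, N m; "tool_pos": TCP position; "tool_rot": TCP orientation; "wrist_force": force on the tool from outside, world axes, zero at the start; "torque": the same for the moment, N m; "finger_gap": finger opening in m.
Only numpy, scipy, OpenCV 4.12 (cv2) and the standard library are available. Lean on these libraries where they do the work, as an engineer would, in place of code of your own. Each camera call takes 0.05 s, during which the arm holds its last target.

## Task

The wool carder is due for a clean: take off its plywood feed tray by the orange handle by raising the low front end until the tray is about level, lifting its nib off the ledge bar and drawing it out from under the roller without forcing it. Then hang it the same way on the empty tray stand: nib hooked behind the stand's bar, handle end lowered gently until its foot rests on the stand's board, and let go. Leave everything else on the bench where it is.

Things in the scene. Friction and masses are not known exactly. Their poses are not given: they have to be found in the camera images.
- tray: Loose plywood feed tray, 0.2 to 0.4 kg, hung in the carder, sloping 0.35 rad down to its handle end. Origin: underside of the floor, mid width, at the nib's front face. x along the tray from handle end to tail (under the roller), y across, z up out of the floor. Floor x -150 to +46 mm, 150 mm wide, z 0 to 6. Side walls 6 mm thick at the edges, z 6 to 26, x -150 to -21. Mass centre near x = -78 mm.
- tray_handle (a point): Grip point of the orange handle, an upright block at the tray's low front end: 14 mm thick along the tray's x, 84 mm wide across, z = 6 to 48 mm over the floor's underside. The point is in the middle of thickness and width, 32 mm over the floor's underside, 16 mm below the handle's top. Axes as the tray's.
- tray_nib (a point): Middle of the bottom of the nib, a wooden strip under the tray's floor (tray x = 0 to 10 mm, 12 mm deep, 120 mm wide) that hooks behind the ledge bar. The point is 5 mm behind the tray's origin (towards the tail) and 12 mm below it. Axes as the tray's.
- tray_foot (a point): Middle of the bottom of the foot, a wooden strip under the tray's handle end (tray x = -150 to -138 mm, 12 mm deep, 150 mm wide). In the carder it rests on the base board; on the stand its front lower edge comes to rest on the board. Axes as the tray's.
- tray_mid (a point): Point under the middle of the tray's length and width (52 mm from the tray's origin towards the handle), level with the bottoms of foot and nib, Axes as the tray's.
- carder: Drum carder, fixed: base board 425 x 210 mm, 25 mm thick, two side plates 168 mm apart inside, small pinned roller, large drum, crank. Origin: on the bench below the ledge bar, mid width. x level, into the machine (from the handle end to the drum), y across, z up. Base x -170 to +255 mm; side plates from x = -25 back, 130 mm high, 178 mm beside the roller; drum top 210 mm over the bench.
- ledge (a point): Centre, on its axis, of the ledge bar: level round steel bar 12 mm in diameter, 168 mm long across the machine, 80 mm above the bench, on a 4 mm web. The tray's underside rests on it with the nib against its far side (away from the handle); turn the tray up about this bar. Axes as the carder's.
- roller (a point): Nominal centre of the small pinned roller over the tray's tail: steel, 56 mm in diameter, 27 mm behind and 56 mm above the bar's axis. Screws set its true height up to 3 mm higher or lower than this point, so feel for it. Room between floor and roller as hung: 0.7 to 6.3 mm, too little for the 12 mm nib to leave the bar; tray level: 13 to 19 mm; 0.1 rad past level: 16 to 22.
- stand: Empty tray stand, fixed: plywood board 25 mm thick, x -170 to +45 mm, 216 mm wide; at x = 0 two uprights, 170 mm apart inside, 125 mm tall, and between them a level round bar 12 mm in diameter along y, clamped with its axis anywhere 68 to 92 mm above the bench: feel for it. Origin: on the bench below the bar, mid width. x from the board's front (where the tray's handle goes) to the bar, z up.
- brush: Loose hand brush, 190 mm, lying on the bench: leave alone.
- soap: Olive green soap block, 80 x 56 x 45 mm: leave alone.
- bottle: Blue plastic bottle, 66 mm across, 160 mm tall: leave alone.
- mug: Blue mug, 80 mm across, 90 mm tall: leave alone.
- jar: Amber glass jar, 76 mm across, 100 mm tall: leave alone.
- pick: Hand tool with a handle and steel point, 180 mm, lying on the bench: leave alone.

How it is judged:
On the way, in this order (a step that is already met when the one before it is completed fails the run):
1. the tray's front end is raised to within 0.15 rad (9 degrees) of level while its nib is still at the ledge bar (angle between tray_mid's own z axis and vertical below 0.15 rad and distance between tray_nib and ledge below 0.035 m), for 0.1 s.
2. the tray is off the ledge and clear of the carder, its nib at least 120 mm from the bar and nothing of it touching the carder (distance between tray_nib and ledge above 0.12 m and contact force between tray and carder below 0.05 N), for 0.1 s.
3. the tray hangs on the stand with its nib behind the bar and its handle end lowered to within 10 mm of the board, while the fingers still hold it (x of tray_nib in the frame of stand between 0.002 and 0.03 m and horizontal distance between tray_nib and stand below 0.035 m and z of tray_foot in the frame of stand below 0.036 m and angle between tray_mid's own z axis and vertical below 0.55 rad and contact force between tray and stand above 0.3 N and contact force between the fingers and tray above 0.5 N), for 0.05 s.
At the end, for the whole second after the job is handed in: The tray hangs still on the stand by itself, right way up: the bottom of its nib 2 to 25 mm behind the bar's axis and 50 to 95 mm above the bench, its foot on the board at the front (20 to 35 mm above the bench), square to the bar within 0.12 rad (x of tray_nib in the frame of stand between 0.002 and 0.025 m and z of tray_nib in the frame of stand between 0.05 and 0.095 m and z of tray_foot in the frame of stand between 0.02 and 0.035 m and x of tray_foot in the frame of stand below -0.1 m and angle between tray_mid's own z axis and vertical below 0.55 rad and angle between the y axis of tray and the y axis of stand, either way round below 0.12 rad and contact force between tray and stand above 0.5 N and linear speed of tray below 0.01 m/s and angular speed of tray below 0.05 rad/s); the robot touches nothing.
It fails at once if the tray is forced against the carder (more than 50 N) (contact force between tray and carder above 50 N).
It fails at once if the tray is forced against the stand or knocked on the bench (more than 50 N) (contact force between tray and stand above 50 N or contact force between tray and table above 50 N).
It fails at once if the tray is dropped on the stand or the bench (meets it moving faster than 0.3 m/s) ((contact force between tray and stand above 0.3 N and linear speed of tray above 0.3 m/s) or (contact force between tray and table above 0.3 N and linear speed of tray above 0.3 m/s)).
It fails at once if a bystander is moved by more than 25 mm (distance of any of brush, soap, bottle, mug, jar, pick from where it was at the start of the episode above 0.025 m).
It also fails if it takes over 70 s, if anything falls off the work surface, if the arm or the gripper's body presses on something with over 40 N, if the wrist force passes 120 N, or if a joint passes its speed limit or range.

## Working session

There is one attempt and no reset: what is moved stays moved. The work goes in short steps, Python scripts to look and compute and a shell command to move; the robot and the scene stay as the last step left them, time stands still between calls to the robot, and variables do not carry over. Pictures are saved under pics/ and viewed, and the job is handed in when it is done.

```bash
mkdir -p pics
python3 - <<'E'
from station import *
import cv2
print(get_state())
for n in("scene","top"):
    im=get_image(n); cv2.imwrite(f"pics/{n}0.png",im[:,:,::-1]); print(n,camera_params(n))
E
```

```text
{'t': 0.0, 'joint_positions': array([-1.46832577e+00,  3.81208038e-01,  1.29825501e+00, -1.95609566e-05,
        1.46360575e+00, -2.15334876e-01]), 'qd': array([-3.25770485e-05, -3.51748489e-04, -2.11573922e-03, -7.79101774e-04,
        1.10449924e-03,  1.03507885e-03]), 'joint_efforts': array([-2.86530994e-04, -4.48459375e+01, -2.31280732e+01, -2.08048373e-04,
        4.71236272e-03, -1.44971676e-05]), 'tool_pos': array([ 0.1718095 , -0.52216828,  0.23070726]), 'tool_rot': array([ 0.11136818,  0.69822056,  0.11241109, -0.69817542]), 'wrist_force': array([0.09117174, 0.92521136, 0.56266064]), 'torque': array([-0.08302623, -0.04805471, -0.05782229]), 'finger_gap': 0.08554132538327515}
scene {'camera_matrix': array([[417.11715064,   0.        , 275.55131376],
       [  0.        , 417.11715064, 217.97592866],
       [  0.        ,   0.        ,   1.        ]]), 'extrinsics': array([[ 0.15968727, -0.75716112,  0.63340904,  1.32500548],
       [ 0.98715146,  0.12615446, -0.09806659, -0.07659909],
       [-0.00565517,  0.64093064,  0.76757797,  1.06989601],
       [ 0.        ,  0.        ,  0.        ,  1.        ]])}
top {'camera_matrix': array([[452.86277355,   0.        , 281.86165564],
       [  0.        , 452.86277355, 203.76494382],
       [  0.        ,   0.        ,   1.        ]]), 'extrinsics': array([[ 0.00155188,  0.98934513, -0.14558092,  0.35708176],
       [-0.99999705,  0.00180728,  0.00162208,  0.0538679 ],
       [ 0.0018679 ,  0.14557797,  0.98934502,  1.24502336],
       [ 0.        ,  0.        ,  0.        ,  1.        ]])}
```

View pics/scene0.png

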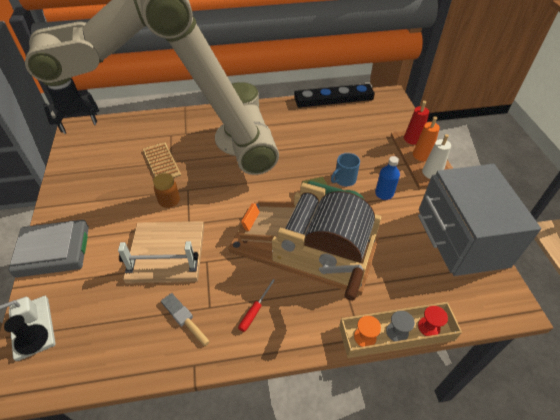

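View pics/top0.png

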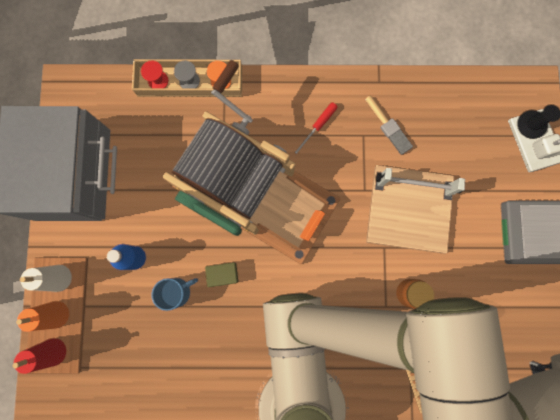

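Run:
```python
import cv2
im=cv2.imread("pics/top0.png")
cv2.imwrite("pics/z1.png",cv2.resize(im[100:275,160:350],None,fx=4.2,fy=3.4*4.2/4.2*1.0+0.0,interpolation=3)[:600,:800])
cv2.imwrite("pics/z2.png",cv2.resize(im[155:260,355:475],None,fx=5.5,fy=5.5,interpolation=3))
im=cv2.imread("pics/scene0.png")
cv2.imwrite("pics/z3.png",cv2.resize(im[180:300,225:385],None,fx=5,fy=5,interpolation=3))
cv2.imwrite("pics/z4.png",cv2.resize(im[210:290,110:215],None,fx=7,fy=7,interpolation=3))
```

```text
(no output)
```

View pics/z1.png

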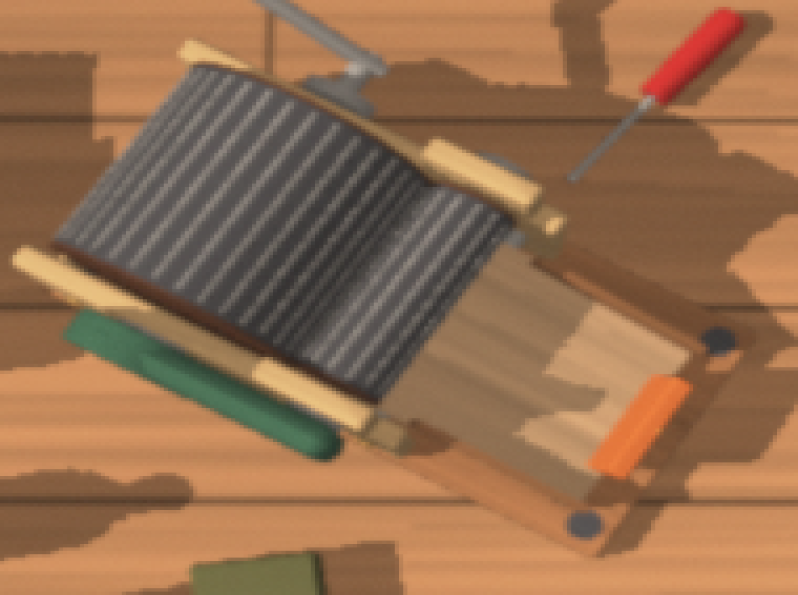

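View pics/z2.png

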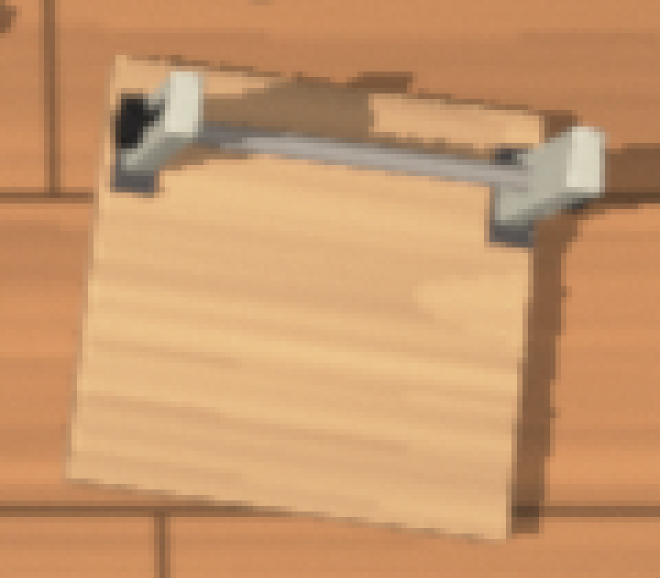

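View pics/z3.png

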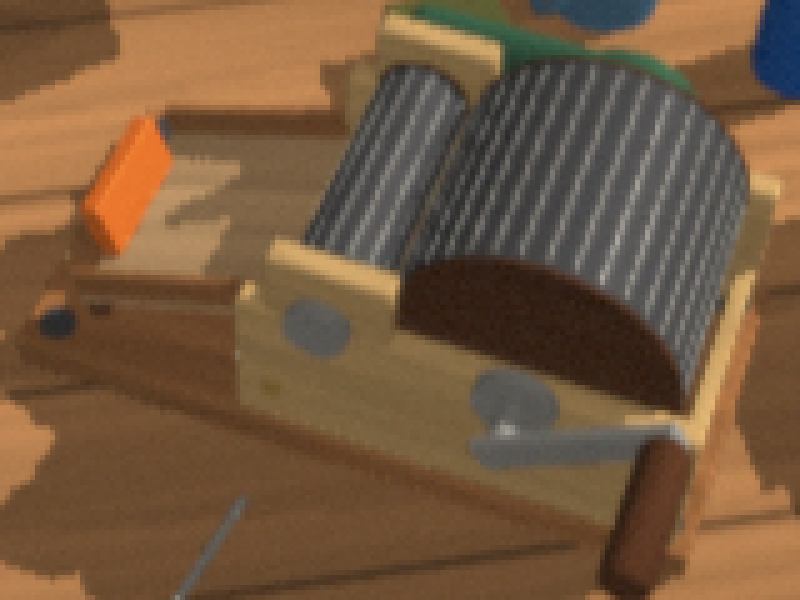

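View pics/z4.png

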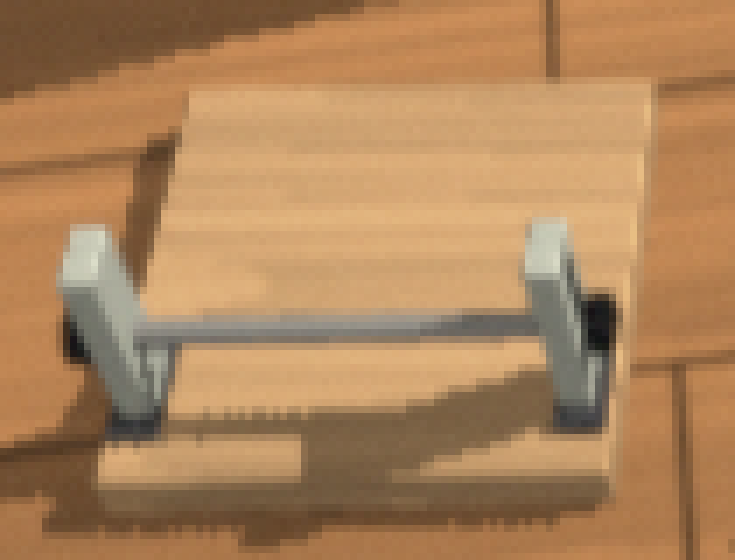

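```bash
cat > h.py <<'E'
import numpy as np
from station import *
def ray(n,u,v):
    P=camera_params(n);K=P["camera_matrix"];E=P["extrinsics"]
    d=np.array([(u-K[0,2])/K[0,0],-(v-K[1,2])/K[1,1],-1.]);return E[:3,3],E[:3,:3]@d
def plane(n,u,v,z):
    o,d=ray(n,u,v);return o+d*(z-o[2])/d[2]
def tri(a,b):
    o1,d1=ray("top",*a);o2,d2=ray("scene",*b)
    A=np.c_[d1,-d2];s=np.linalg.lstsq(A,o2-o1,rcond=None)[0]
    p=o1+s[0]*d1;q=o2+s[1]*d2;return (p+q)/2,np.linalg.norm(p-q)
def proj(n,p):
    P=camera_params(n);K=P["camera_matrix"];E=P["extrinsics"]
    c=E[:3,:3].T@(np.array(p)-E[:3,3]);return K[0,2]+K[0,0]*c[0]/-c[2],K[1,2]+K[1,1]*-c[1]/-c[2]
E
python3 - <<'E'
from h import *
import cv2
np.set_printoptions(precision=4,suppress=True)
print("stand top")
for u,v in[(117,55),(68,480),(507,540),(545,110)]:print(plane("top",355+u/5.5,155+v/5.5,.025))
print("stand scene")
for u,v in[(98,485),(190,92),(652,82),(610,482)]:print(plane("scene",110+u/7,210+v/7,.025))
Z1=lambda u,v:(160+u/4.2,100+v/3.4)
print("handle top @.084")
for u,v in[(665,377),(690,385),(592,467),(617,477)]:print(plane("top",*Z1(u,v),.084))
print("cart sideplate caps@.178");
for u,v in[(427,140),(540,188),(258,360),(368,410)]:print(plane("top",*Z1(u,v),.178))
print("base corner @.025");
for u,v in[(755,340),(597,548)]:print(plane("top",*Z1(u,v),.025))
for n in("top","scene"):
    im=cv2.imread(f"pics/{n}0.png");h=cv2.cvtColor(im,cv2.COLOR_BGR2HSV)
    m=((h[...,0]<12)&(h[...,1]>195)&(h[...,2]>130)).astype(np.uint8)
    k,l,st,c=cv2.connectedComponentsWithStats(m)
    print(n,[(st[i].tolist(),c[i].round(1).tolist()) for i in range(1,k) if st[i,4]>40])
E
```

```text
stand top
[ 0.6452 -0.2084  0.025 ]
[ 0.4323 -0.1783  0.025 ]
[ 0.4035 -0.3917  0.025 ]
[ 0.6174 -0.4218  0.025 ]
stand scene
[ 0.6199 -0.4159  0.025 ]
[ 0.4106 -0.3887  0.025 ]
[ 0.4397 -0.1773  0.025 ]
[ 0.6533 -0.2053  0.025 ]
handle top @.084
[ 0.5095 -0.0424  0.084 ]
[ 0.5034 -0.0577  0.084 ]
[0.441  0.0029 0.084 ]
[ 0.4335 -0.0123  0.084 ]
cart sideplate caps@.178
[0.6678 0.1014 0.178 ]
[0.6327 0.0361 0.178 ]
[0.5087 0.1959 0.178 ]
[0.4737 0.1332 0.178 ]
base corner @.025
[ 0.5473 -0.106   0.025 ]
[ 0.3816 -0.0026  0.025 ]
top []
scene [([0, 0, 25, 59, 236], [8.9, 20.8]), ([190, 0, 120, 10, 603], [234.1, 2.8]), ([43, 4, 62, 17, 620], [71.4, 11.7]), ([212, 30, 210, 42, 4421], [317.5, 49.5]), ([73, 50, 116, 35, 2030], [135.0, 67.0]), ([415, 107, 24, 54, 411], [426.1, 135.7]), ([242, 204, 12, 26, 76], [246.1, 218.3]), ([240, 302, 21, 29, 237], [249.7, 316.0]), ([419, 306, 28, 29, 449], [434.0, 318.6]), ([355, 318, 23, 28, 247], [364.1, 335.8])]
```

Run:
```python
import cv2,numpy as np
a=cv2.imread("pics/top0.png")[180:270,230:350]
cv2.imwrite("pics/z5.png",cv2.resize(a,None,fx=6.5,fy=6.5,interpolation=0))
a=cv2.imread("pics/scene0.png")[195:275,225:310]
cv2.imwrite("pics/z6.png",cv2.resize(a,None,fx=7,fy=7,interpolation=0))
```

```text
(no output)
```

View pics/z5.png

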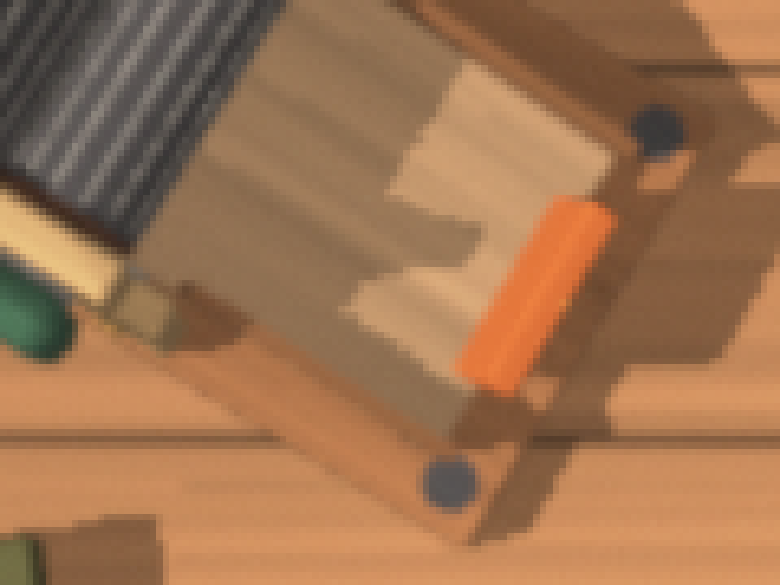

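View pics/z6.png

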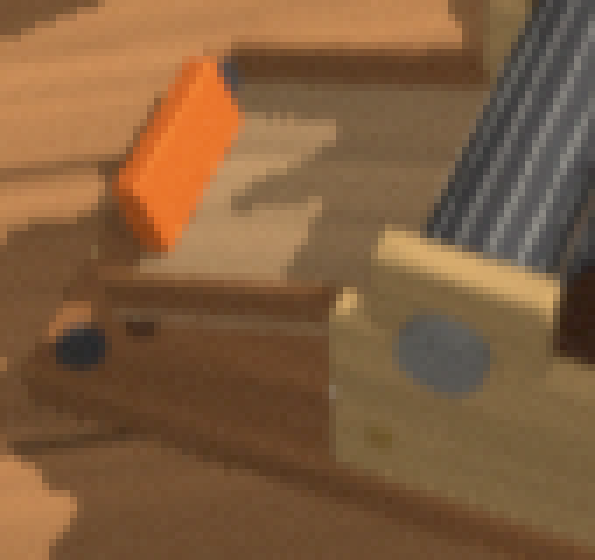

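Run:
```python
from h import *
np.set_printoptions(precision=4,suppress=True)
T=lambda u,v:(230+u/6.5-.5,180+v/6.5-.5); S=lambda u,v:(225+u/7-.5,195+v/7-.5)
a,e=tri(T(615,212),S(194,58));print(a,e)
b,e=tri(T(516,394),S(119,184));print(b,e,b-a,np.degrees(np.arctan2(a[0]-b[0],b[1]-a[1])))
print((a+b)/2)
c=plane("top",*T(659,132),.028);d=plane("top",*T(449,483),.028);print(c,d,(c+d)/2,np.degrees(np.arctan2(c[0]-d[0],d[1]-c[1])))
for x in(c,d):
    u,v=proj("scene",x);print((u+.5-225)*7,(v+.5-195)*7)
```

```text
[ 0.4993 -0.0343  0.1569] 0.0323550674325948
[ 0.4381 -0.0381  0.0005] 0.03116687440673361 [-0.0612 -0.0038 -0.1564] 93.5719088915281
[ 0.4687 -0.0362  0.0787]
[ 0.5473 -0.0815  0.028 ] [0.401 0.007 0.028] [ 0.4742 -0.0372  0.028 ] 58.833985270475054
79.11241424519662 344.10834590092725
233.40007252705834 75.56966225151078
```

Run:
```python
from h import *
np.set_printoptions(precision=4,suppress=True)
T=lambda u,v:(230+u/6.5-.5,180+v/6.5-.5); S=lambda u,v:(225+u/7-.5,195+v/7-.5)
a,e=tri(T(615,212),S(119,184));print(a,e)
b,e=tri(T(516,394),S(194,58));print(b,e,b-a,np.degrees(np.arctan2(a[0]-b[0],b[1]-a[1])))
print((a+b)/2)
y=np.radians(58.9);X=np.array([np.cos(y),np.sin(y),0]);Y=np.array([-np.sin(y),np.cos(y),0])
m=np.array([.4742,-.0372,.028])
for n,p in(("hdl",(a+b)/2),):print((p-m)@X,(p-m)@Y)
for c in((.5707,.1166,0),):print((np.array(c)-m)@X,(np.array(c)-m)@Y)
# base front corners candidates
for u,v in((690,150),(468,545)):
  for z in(.0,.025):print(z,(plane("top",*T(u,v),z)-m)@X,(plane("top",*T(u,v),z)-m)@Y)
```

```text
[ 0.5062 -0.0563  0.0853] 0.0018073452129263705
[ 0.4344 -0.0156  0.0813] 0.004038688332527218 [-0.0719  0.0407 -0.004 ] 60.47429304952179
[ 0.4703 -0.0359  0.0833]
-0.0009065381580783437 0.003996495408448568
0.18153934384716142 -0.0031869476842421233
0.0 -0.01583663282190732 -0.09095025942970798
0.025 -0.015167576953483293 -0.08616572357073779
0.0 -0.020452529339755412 0.10211345445018738
0.025 -0.01969078652563905 0.1030212816580079
```

```bash
cat >> h.py <<'E'
from scipy.spatial.transform import Rotation as Ro
np.set_printoptions(precision=4,suppress=True)
def toolR(yaw,slope,sgn):
    X=np.array([np.cos(yaw),np.sin(yaw),0]);Z=np.array([0,0,1.])
    tx=np.cos(slope)*X+np.sin(slope)*Z; tz=-np.sin(slope)*X+np.cos(slope)*Z
    x=-tz;y=sgn*tx;return np.c_[x,y,np.cross(x,y)]
def cur():
    s=get_state();q=s["tool_rot"];return s["tool_pos"],Ro.from_quat([q[1],q[2],q[3],q[0]]).as_matrix()
def rel(p,R):
    p0,R0=cur();return (R0.T@(p-p0)*100).round(2),Ro.from_matrix(R0.T@R).as_rotvec(degrees=True).round(2)
E
python3 - <<'E'
import station
print([n for n in dir(station) if n[0]!='_'],getattr(station,'pinch_z',None))
from h import *
print(cur()[1])
for sg in(1,-1):print(sg,rel(np.array([.45,-.05,.2]),toolR(np.radians(59),.35,sg)),rel(np.array([.45,-.28,.2]),toolR(np.radians(-7.7),.0,sg)))
E
```

```text
['MotionError', 'camera_params', 'get_image', 'get_state', 'hand_in', 'pinch_z'] 0.0187
[[-0.0002  0.3126 -0.9499]
 [ 0.0013 -0.9499 -0.3126]
 [-1.     -0.0013 -0.0003]]
1 (array([  3.13, -36.16, -41.18]), array([-129.19,   22.75,   10.48])) (array([  3.1 , -14.31, -33.99]), array([-64.09,  -0.06,   0.06]))
-1 (array([  3.13, -36.16, -41.18]), array([ 48.69,   8.63, -18.72])) (array([  3.1 , -14.31, -33.99]), array([115.91,   0.07,   0.06]))
```

```bash
cat >> h.py <<'E'
yc=np.radians(59.0);Xc=np.array([np.cos(yc),np.sin(yc),0]);Z=np.array([0,0,1.])
ys=np.radians(-7.7);Xs=np.array([np.cos(ys),np.sin(ys),0])
def axes(yaw,sl):
    R=toolR(yaw,sl,1);return R[:,1],-R[:,0]
tx0,tz0=axes(yc,.35)
G0=np.array([.4703,-.0359,.082])+.007*tx0-.016*tz0
O_c=G0+.143*tx0-.032*tz0   # tray origin
bar_c=O_c-.006*tx0-.006*tz0
E
python3 - <<'E'
from h import *
print(G0,O_c,bar_c)
R=toolR(yc,.35,1)
for d in(.1,.05,0):print(G0-.0187*tz0+d*tz0,rel(G0-.0187*tz0+d*tz0,R))
print(rel(np.array([.35,-.25,.26]),toolR(np.radians(0),0,1)))
E
```

```text
[ 0.4765 -0.0256  0.0694] [0.5513 0.099  0.0883] [0.5495 0.0959 0.0807]
[ 0.4622 -0.0495  0.1457] (array([  8.56, -35.82, -42.35]), array([-129.19,   22.75,   10.48]))
[ 0.471  -0.0348  0.0988] (array([ 13.26, -36.94, -43.65]), array([-129.19,   22.75,   10.48]))
[ 0.4798 -0.0201  0.0518] (array([ 17.96, -38.05, -44.94]), array([-129.19,   22.75,   10.48]))
(array([ -2.89, -20.29, -25.43]), array([-71.79,  -0.06,   0.06]))
```

```bash
python3 -m jog '1 -2.9 -4 -5 -14 0 0; 1 -2.9 -8 -10 -28 0 0; 1 -2.9 -12 -15 -42 0 0; 1 -2.9 -16 -20 -56 0 0; 1 -2.9 -20.3 -25.4 -72 0 0;1 -2.9 -20.3 -25.4 -72 0 0;1 -2.9 -20.3 -25.4 -72 0 0;1 -2.9 -20.3 -25.4 -72 0 0;1 -2.9 -20.3 -25.4 -72 0 0;1 -2.9 -20.3 -25.4 -72 0 0' 80
python3 - <<'E'
from h import *
R=toolR(yc,.35,1)
for d in(.1,.05,0):print(rel(G0-.0187*tz0+d*tz0,R))
E
```

```text
t: 1.1
tool_pos: [0.3497, -0.2499, 0.2602]
tool_rot: [0.501, 0.499, 0.501, -0.499]
wrist_force: [-0.2, 0.4, 0.8]
finger_gap: 0.0852
(array([ 11.44,  11.34, -19.99]), array([-58.12,  10.25,  18.26]))
(array([ 16.14,  12.23, -21.45]), array([-58.12,  10.25,  18.26]))
(array([ 20.84,  13.12, -22.91]), array([-58.12,  10.25,  18.26]))
```

```bash
python3 -m jog '1 2 2 -4 -8 1.5 2.5;1 4 4 -8 -16 3 5;1 6 6 -12 -24 4.5 7.5;1 8 8 -16 -32 6 10;1 10 10 -18 -40 7.5 13;1 11 11 -20 -50 9 16;1 11.4 11.3 -20 -58.1 10.2 18.3;1 11.4 11.3 -20 -58.1 10.2 18.3;1 11.4 11.3 -20 -58.1 10.2 18.3;1 11.4 11.3 -20 -58.1 10.2 18.3' 80
python3 - <<'E'
from h import *
import cv2
R=toolR(yc,.35,1)
for d in(.1,.05,0):print(rel(G0-.0187*tz0+d*tz0,R))
for n in("scene","top"): cv2.imwrite(f"pics/{n}1.png",get_image(n)[:,:,::-1])
a=cv2.imread("pics/scene1.png")[130:280,180:380];cv2.imwrite("pics/s1.png",cv2.resize(a,None,fx=4,fy=4,interpolation=3))
a=cv2.imread("pics/top1.png")[150:280,240:370];cv2.imwrite("pics/t1.png",cv2.resize(a,None,fx=4.5,fy=4.5,interpolation=3))
E
```

```text
t: 2.1
tool_pos: [0.4619, -0.05, 0.1463]
tool_rot: [0.704, 0.306, 0.637, -0.069]
wrist_force: [-0.6, -0.1, 0.1]
finger_gap: 0.0856
(array([ 0.08,  0.04, -0.01]), array([-0.2 ,  0.11,  0.02]))
(array([ 5.08,  0.04, -0.02]), array([-0.2 ,  0.11,  0.02]))
(array([10.08,  0.04, -0.03]), array([-0.2 ,  0.11,  0.02]))
```

View pics/s1.png

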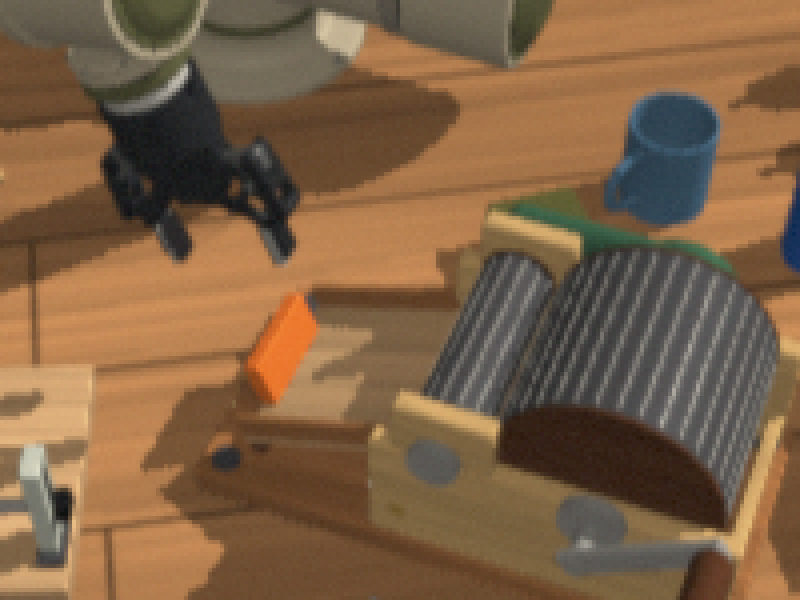

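View pics/t1.png

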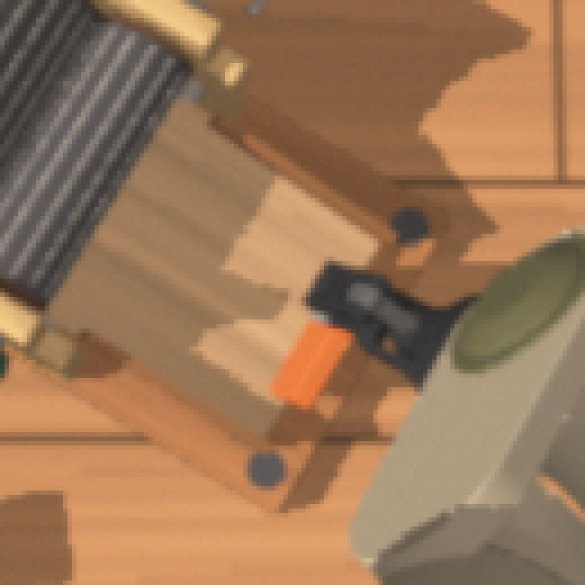

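```bash
python3 -m jog '1 2 0 0 0 0 0;1 4 0 0 0 0 0;1 6 0 0 0 0 0;1 7.5 0 0 0 0 0;1 8.5 0 0 0 0 0;1 9.3 0 0 0 0 0;1 10 0 0 0 0 0;1 10 0 0 0 0 0' 80
python3 - <<'E'
from h import *
import cv2
print(rel(G0-.0187*tz0,toolR(yc,.35,1)))
for n in("scene","top"): cv2.imwrite(f"pics/{n}2.png",get_image(n)[:,:,::-1])
a=cv2.imread("pics/scene2.png")[180:280,200:340];cv2.imwrite("pics/s2.png",cv2.resize(a,None,fx=5,fy=5,interpolation=3))
a=cv2.imread("pics/top2.png")[170:270,260:360];cv2.imwrite("pics/t2.png",cv2.resize(a,None,fx=5,fy=5,interpolation=3))
E
```

```text
t: 3.0
tool_pos: [0.4797, -0.0203, 0.052]
tool_rot: [0.704, 0.305, 0.638, -0.068]
wrist_force: [-0.6, -0.6, 0.4]
finger_gap: 0.0854
(array([ 0.03,  0.02, -0.01]), array([-0.06,  0.06,  0.  ]))
```

View pics/s2.png

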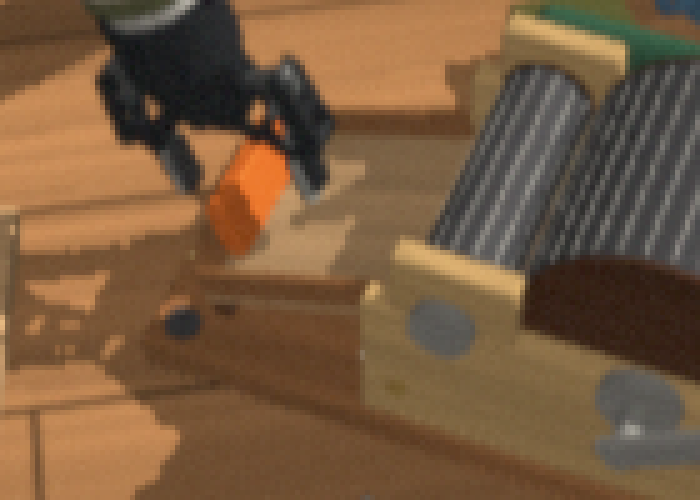

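View pics/t2.png

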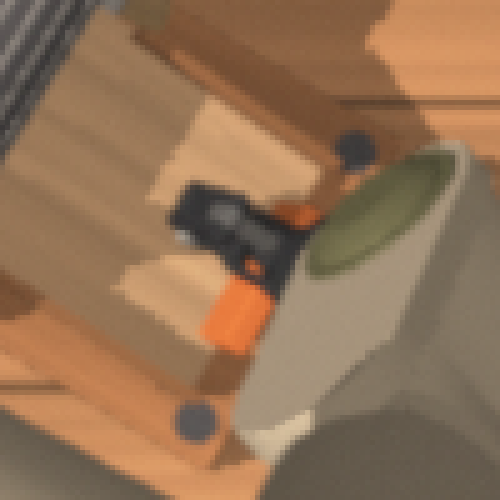

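```bash
python3 -m jog '0 0 0 0 0 0 0;0 0 0 0 0 0 0;0 0 0 0 0 0 0;0 0 0 0 0 0 0;0 0 0 0 0 0 0;0 0 0 0 0 0 0;0 0 0 0 0 0 0' 20
```

```text
t: 3.8
tool_pos: [0.4797, -0.0206, 0.0524]
tool_rot: [0.704, 0.305, 0.637, -0.068]
wrist_force: [-1.2, -1.3, 0.8]
finger_gap: 0.0134
```

```bash
python3 -m jog '0 0 0 0 0 0 0;0 0 0 0 0 0 0;0 0 0 0 0 0 0;0 0 0 0 0 0 0' 90
python3 - <<'E'
from h import *
import cv2
p,R=cur();print(p,R, np.degrees(np.arcsin(R[2,1])),np.degrees(np.arctan2(R[1,1],R[0,1])))
# rotation about bar: compute rows, tool-frame
Rb=lambda a:Ro.from_rotvec(a*np.cross(Xc,Z)).as_matrix()  # test sign
for b in(bar_c,):
  for a in np.arange(.07,.351,.07):
    Q=Ro.from_rotvec(a*np.cross(Xc,Z)*1).as_matrix()
    # want tx slope to drop: check
    R1=Q@R; p1=b+Q@(p-b); sg=R1[2,1]
    Q2=Q if sg<R[2,1] else Q.T
    R1=Q2@R;p1=b+Q2@(p-b)
    print(round(a,2),(R.T@(p1-p)*100).round(2),Ro.from_matrix(R.T@R1).as_rotvec(degrees=True).round(2),p1.round(4))
E
```

```text
t: 4.2
tool_pos: [0.4798, -0.0206, 0.0524]
tool_rot: [0.704, 0.305, 0.637, -0.068]
wrist_force: [-3.3, -4.2, 1.4]
finger_gap: 0.0128
[ 0.4798 -0.0206  0.0524] [[ 0.1781  0.4846  0.8564]
 [ 0.2929  0.8048 -0.5163]
 [-0.9394  0.3428  0.0014]] 20.04576503182616 58.948511270969114
0.07 [-0.96  0.17  0.  ] [-0.01 -0.   -4.01] [ 0.4789 -0.022   0.062 ]
0.14 [-1.9   0.41  0.  ] [-0.01 -0.01 -8.02] [ 0.4784 -0.0228  0.0716]
0.21 [-2.82  0.72  0.  ] [ -0.02  -0.01 -12.03] [ 0.4783 -0.0231  0.0813]
0.28 [-3.72  1.09  0.01] [ -0.03  -0.01 -16.04] [ 0.4785 -0.0228  0.091 ]
0.35 [-4.59  1.52  0.01] [ -0.04  -0.02 -20.05] [ 0.479  -0.0219  0.1007]
```

```bash
python3 -m jog '0 -.48 .08 0 0 0 -2;0 -.96 .17 0 0 0 -4;0 -1.43 .28 0 0 0 -6;0 -1.9 .41 0 0 0 -8;0 -1.9 .41 0 0 0 -8' 90;python3 -m jog '0 -.48 .08 0 0 0 -2;0 -.96 .17 0 0 0 -4;0 -1.43 .28 0 0 0 -6;0 -1.9 .41 0 0 0 -8;0 -1.9 .41 0 0 0 -8'
python3 - <<'E'
from h import *
p,R=cur();print(np.degrees(np.arcsin(R[2,1])),np.degrees(np.arctan2(R[1,1],R[0,1])),get_state()["torque"])
E
```

```text
t: 4.7
tool_pos: [0.4787, -0.0224, 0.072]
tool_rot: [0.698, 0.259, 0.657, -0.117]
wrist_force: [0.1, -0.8, -1.6]
finger_gap: 0.0126
t: 5.2
tool_pos: [0.4786, -0.0222, 0.091]
tool_rot: [0.688, 0.213, 0.674, -0.165]
wrist_force: [0.3, 0.1, -3.9]
finger_gap: 0.013
4.098817046930259 58.986080364315455 [-0.1604  0.1029 -0.0125]
```

Run:
```python
from h import *
p,R=cur();n=np.cross(Xc,Z)
for a in np.radians([2,4,6,8,9.2]):
    Q=Ro.from_rotvec(a*n).as_matrix()
    if (Q@R)[2,1]>R[2,1]:Q=Q.T
    R1=Q@R;p1=bar_c+Q@(p-bar_c)
    print((R.T@(p1-p)*100).round(2),Ro.from_matrix(R.T@R1).as_rotvec(degrees=True).round(2))
```

```text
[-0.48  0.08  0.  ] [-0. -0. -2.]
[-0.95  0.17  0.  ] [-0.01 -0.   -4.  ]
[-1.42  0.29  0.  ] [-0.01 -0.   -6.  ]
[-1.88  0.41  0.  ] [-0.01 -0.   -8.  ]
[-2.16  0.5   0.  ] [-0.01 -0.   -9.2 ]
```

```bash
python3 -m jog '0 -.48 .08 0 0 0 -2;0 -.96 .17 0 0 0 -4;0 -1.43 .29 0 0 0 -6;0 -1.88 .41 0 0 0 -8;0 -2.16 .5 0 0 0 -9.2;0 -2.16 .5 0 0 0 -9.2;0 -2.16 .5 0 0 0 -9.2'
python3 - <<'E'
from h import *
import cv2
p,R=cur();print(np.degrees(np.arcsin(R[2,1])),np.degrees(np.arctan2(R[1,1],R[0,1])),get_state()["torque"])
for n in("scene","top"): cv2.imwrite(f"pics/{n}3.png",get_image(n)[:,:,::-1])
a=cv2.imread("pics/scene3.png")[160:280,200:340];cv2.imwrite("pics/s3.png",cv2.resize(a,None,fx=5,fy=5,interpolation=3))
a=cv2.imread("pics/top3.png")[150:270,240:360];cv2.imwrite("pics/t3.png",cv2.resize(a,None,fx=5,fy=5,interpolation=3))
E
```

```text
t: 5.9
tool_pos: [0.4799, -0.0196, 0.1124]
tool_rot: [0.672, 0.159, 0.689, -0.219]
wrist_force: [1.0, 0.9, -2.5]
finger_gap: 0.0127
-5.085069371227415 58.92799916078498 [-0.0019 -0.0615  0.0459]
```

View pics/s3.png

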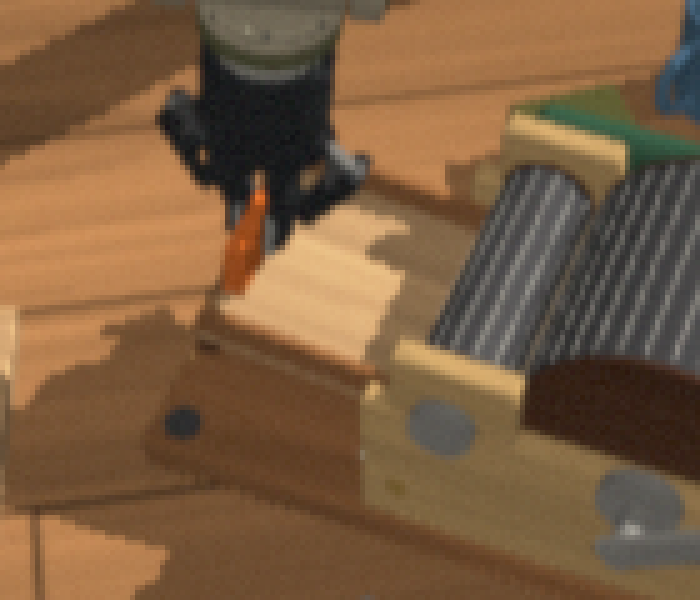

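View pics/t3.png

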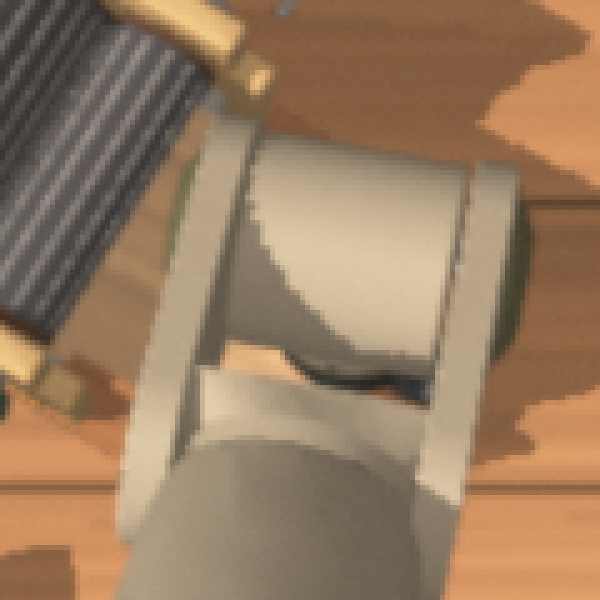

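```bash
python3 -m jog '0 -.3 .05 0 0 0 0;0 -.6 .05 0 0 0 0;0 -.9 .05 0 0 0 0;0 -1.1 .05 0 0 0 0;0 -1.1 .05 0 0 0 0';python3 -m jog '0 -.1 0 0 0 0 0;0 -.2 0 0 0 0 0;0 -.3 0 0 0 0 0;0 -.3 0 0 0 0 0'
python3 - <<'E'
from h import *
print(get_state()["torque"],get_state()["wrist_force"])
E
```

```text
t: 6.5
tool_pos: [0.481, -0.0185, 0.1242]
tool_rot: [0.673, 0.159, 0.688, -0.22]
wrist_force: [-0.3, -0.2, -2.6]
finger_gap: 0.013
t: 6.9
tool_pos: [0.4811, -0.0182, 0.127]
tool_rot: [0.673, 0.159, 0.689, -0.22]
wrist_force: [0.0, 0.8, -2.9]
finger_gap: 0.013
[-0.0778  0.0559  0.0088] [ 0.02    0.8474 -2.9231]
```

```bash
python3 -m jog '0 -.05 -.2 0 0 0 0;0 -.05 -.5 0 0 0 0;0 -.05 -.9 0 0 0 0;0 -.05 -1.4 0 0 0 0'
python3 - <<'E'
from h import *
print(get_state()["torque"],get_state()["wrist_force"])
E
```

```text
t: 7.3
tool_pos: [0.4736, -0.0305, 0.1286]
tool_rot: [0.673, 0.159, 0.689, -0.22]
wrist_force: [-0.7, -0.0, -2.7]
finger_gap: 0.0126
[-0.0697  0.0639  0.0484] [-0.707  -0.0478 -2.6641]
```

```bash
python3 -m jog '0 0 -.7 0 0 0 0;0 0 -1.4 0 0 0 0;0 0 -2.1 0 0 0 0;0 0 -2.8 0 0 0 0;0 0 -3.5 0 0 0 0'; python3 -m jog '0 0 -1 0 0 0 0;0 0 -2 0 0 0 0;0 0 -3 0 0 0 0;0 0 -4 0 0 0 0;0 0 -5 0 0 0 0;0 0 -6 0 0 0 0;0 0 -7 0 0 0 0;0 0 -8 0 0 0 0;0 0 -9 0 0 0 0;0 0 -9 0 0 0 0'
python3 - <<'E'
from h import *
import cv2
print(get_state()["torque"],get_state()["wrist_force"])
for n in("scene","top"): cv2.imwrite(f"pics/{n}4.png",get_image(n)[:,:,::-1])
E
```

```text
t: 7.8
tool_pos: [0.4555, -0.0606, 0.1319]
tool_rot: [0.673, 0.159, 0.689, -0.22]
wrist_force: [0.1, -0.9, -2.6]
finger_gap: 0.0134
t: 8.8
tool_pos: [0.4091, -0.1377, 0.14]
tool_rot: [0.672, 0.159, 0.688, -0.221]
wrist_force: [-0.1, -0.2, -2.3]
finger_gap: 0.0127
[-0.0328  0.0552 -0.0056] [-0.1492 -0.1999 -2.3034]
```

View pics/scene4.png

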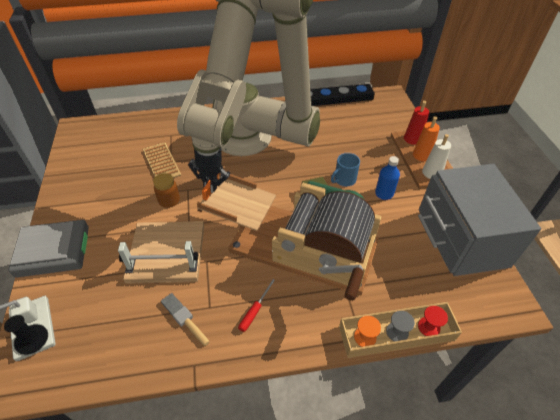

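View pics/top4.png

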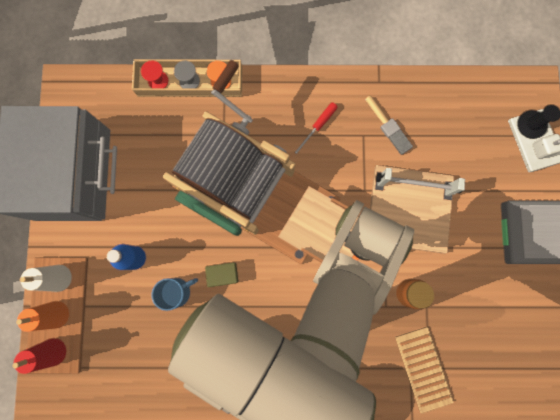

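```bash
python3 - <<'E'
import cv2
from h import *
a=cv2.imread("pics/top0.png")[160:215,365:475];cv2.imwrite("pics/z7.png",cv2.resize(a,None,fx=7,fy=7,interpolation=0))
a=cv2.imread("pics/scene0.png")[230:285,110:210];cv2.imwrite("pics/z8.png",cv2.resize(a,None,fx=8,fy=8,interpolation=0))
print("jar",plane("top",421,293,.09),plane("top",400,290,.0))
E
python3 -m jog '0 -2 0 0 0 0 0;0 -4 0 0 0 0 0;0 -6 0 0 0 0 0;0 -8 0 0 0 0 0;0 -10 0 0 0 0 0;0 -10 0 0 0 0 0'
```

```text
jar [ 0.3016 -0.2972  0.09  ] [ 0.3051 -0.268   0.    ]
t: 9.5
tool_pos: [0.4151, -0.129, 0.2413]
tool_rot: [0.674, 0.158, 0.687, -0.22]
wrist_force: [0.8, -0.1, -3.7]
finger_gap: 0.013
```

View pics/z7.png

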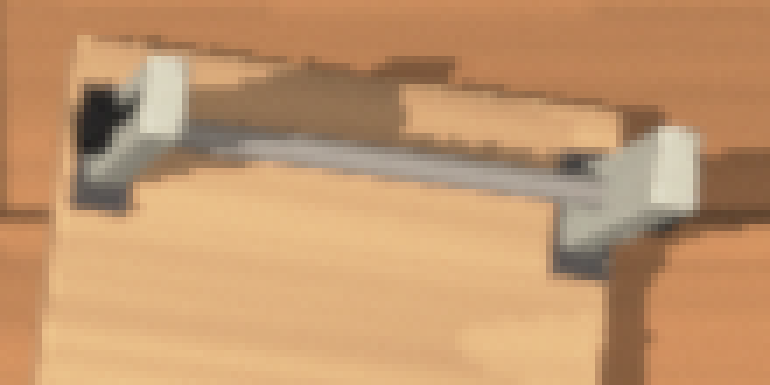

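View pics/z8.png

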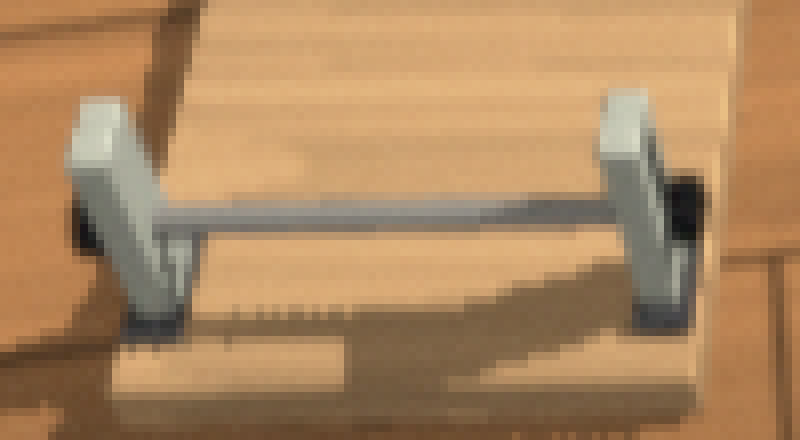

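Run:
```python
from h import *
T=lambda u,v:(365+u/7-.5,160+v/7-.5); S=lambda u,v:(110+u/8-.5,230+v/8-.5)
l,e=tri(T(165,97),S(625,125));r,e2=tri(T(676,170),S(97,132));print(l,e,r,e2,(l+r)/2,np.degrees(np.arctan2(r[0]-l[0],l[1]-r[1])))
o1,a=ray("top",*T(300,151));_,b=ray("top",*T(560,184));n1=np.cross(a,b)
o2,c=ray("scene",*S(180,219));_,d=ray("scene",*S(600,211));n2=np.cross(c,d)
dr=np.cross(n1,n2);dr/=np.linalg.norm(dr)
m=(l+r)/2;A=np.array([n1/np.linalg.norm(n1),n2/np.linalg.norm(n2),dr]);P=np.linalg.solve(A,[A[0]@o1,A[1]@o2,dr@m])
print("bar",P,dr,np.degrees(np.arctan2(dr[0],-dr[1])))
```

```text
[ 0.6006 -0.2159  0.1226] 0.0014915394056379762 [ 0.5739 -0.399   0.1234] 0.0015419790174479823 [ 0.5872 -0.3075  0.123 ] -8.306912604713233
bar [ 0.5875 -0.3083  0.0702] [-0.1303 -0.9914  0.015 ] -7.48956362703532
```

```bash
cat >> h.py <<'E'
ys=np.radians(-7.8);Xs=np.array([np.cos(ys),np.sin(ys),0]);Os=np.array([.588,-.3078,0])
def tcp_for(bx,bz,sl,yaw=ys,O=Os,X=Xs):
    "TCP when tray origin is at stand x=bx, world z=bz, slope sl"
    tx,tz=axes(yaw,sl); o=O+X*bx+Z*bz
    return o-.143*tx+.032*tz-.0187*tz, toolR(yaw,sl,1)
def tray_now():
    p,R=cur();tx=R[:,1];tz=-R[:,0];o=p+.0187*tz+.143*tx-.032*tz
    d=o-Os;nib=o+.005*tx-.012*tz;foot=o-.150*tx-.012*tz
    return dict(o=[d@Xs,d@np.cross(Z,Xs),o[2]],nib=[(nib-Os)@Xs,nib[2]],footedge=[(foot-Os)@Xs,foot[2]],slope=np.arcsin(R[2,1]),yaw=np.degrees(np.arctan2(R[1,1],R[0,1])))
E
python3 - <<'E'
from h import *
for z in(.23,.152,.125):
    p,R=tcp_for(.014,z,0);print(p,rel(p,R))
E
```

```text
[ 0.4602 -0.2903  0.2433] (array([  0.91, -11.46,  12.18]), array([66.71,  3.3 ,  4.34]))
[ 0.4602 -0.2903  0.1653] (array([  8.67, -10.76,  12.13]), array([66.71,  3.3 ,  4.34]))
[ 0.4602 -0.2903  0.1383] (array([ 11.36, -10.52,  12.12]), array([66.71,  3.3 ,  4.34]))
```

```bash
python3 -m jog '0 0 -1 1 4 .3 .4;0 0 -2.5 3 11 .5 .7;0 .2 -4 5 19 1 1.2;0 .4 -6 7 27 1.4 1.8;0 .6 -8 9 35 1.8 2.3;0 .8 -9.5 10.5 43 2.1 2.8;0 .9 -10.5 11.5 51 2.5 3.3;0 .9 -11.2 12 59 2.9 3.9;0 .9 -11.5 12.2 66.7 3.3 4.3;0 .9 -11.5 12.2 66.7 3.3 4.3'
python3 - <<'E'
from h import *
import cv2
print(tray_now(),get_state()["wrist_force"],get_state()["torque"])
for z in(.23,.152,.125,.11):
    p,R=tcp_for(.014,z,0);print(rel(p,R))
for n in("scene","top"): cv2.imwrite(f"pics/{n}5.png",get_image(n)[:,:,::-1])
a=cv2.imread("pics/scene5.png")[150:300,90:290];cv2.imwrite("pics/s5.png",cv2.resize(a,None,fx=4,fy=4,interpolation=3))
a=cv2.imread("pics/top5.png")[150:300,340:490];cv2.imwrite("pics/t5.png",cv2.resize(a,None,fx=4,fy=4,interpolation=3))
E
```

```text
t: 10.5
tool_pos: [0.4587, -0.291, 0.2394]
tool_rot: [-0.462, -0.533, -0.467, 0.534]
wrist_force: [-0.0, -0.0, -2.8]
finger_gap: 0.013
{'o': [np.float64(0.012513197196744683), np.float64(-0.0012339775557442965), np.float64(0.2250650841709878)], 'nib': [np.float64(0.01743040763134362), np.float64(0.21303094033518286)], 'footedge': [np.float64(-0.13756534821197494), np.float64(0.21409971789869323)], 'slope': np.float64(-0.006895393761213408), 'yaw': np.float64(-7.953924460664097)} [-0.0009 -0.0002 -2.754 ] [-0.0005  0.1082  0.0185]
(array([-0.4 ,  0.14, -0.09]), array([-0.15, -0.16,  0.39]))
(array([ 7.4 ,  0.19, -0.07]), array([-0.15, -0.16,  0.39]))
(array([10.1 ,  0.21, -0.06]), array([-0.15, -0.16,  0.39]))
(array([11.6 ,  0.22, -0.06]), array([-0.15, -0.16,  0.39]))
```

View pics/s5.png

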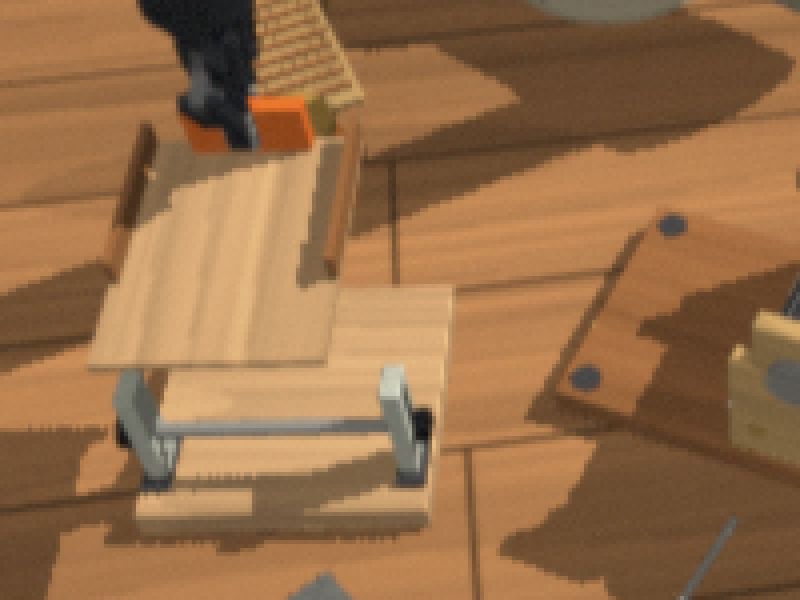

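View pics/t5.png

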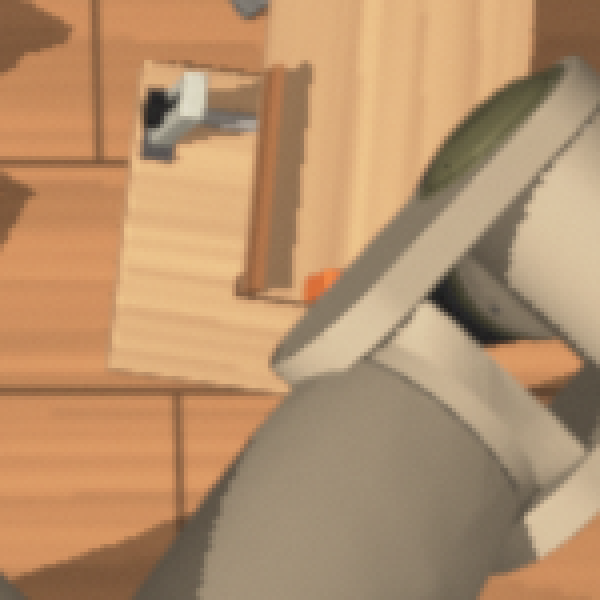

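Run:
```python
from h import *
S=lambda u,v:(90+u/4-.5,150+v/4-.5)
t=tray_now();print(t)
for u,v in((90,362),(327,360)):
    q=plane("scene",*S(u,v),.2305)-Os;print(q@Xs,q@np.cross(Z,Xs))
```

```text
{'o': [np.float64(0.012577105119515248), np.float64(0.00021298227948519295), np.float64(0.225678731404468)], 'nib': [np.float64(0.017498331097847295), np.float64(0.21364628961543583)], 'footedge': [np.float64(-0.13749771528903373), np.float64(0.21466106660952639)], 'slope': np.float64(-0.00654699511967135), 'yaw': np.float64(-7.6364152708419475)}
0.058289459536646084 -0.07208024081940888
0.06096748057917679 0.07710285913164244
```

```bash
python3 -m jog '0 1.5 .1 0 0 0 0;0 3.5 .2 0 0 0 .4;0 5.5 .2 0 0 0 .4;0 7.4 .2 0 0 0 .4;0 8.8 .2 0 0 0 .4;0 9.7 .2 0 0 0 .4;0 10.1 .2 0 0 0 .4;0 10.1 .2 0 0 0 .4'
python3 - <<'E'
from h import *
import cv2
print(tray_now(),get_state()["wrist_force"],get_state()["torque"])
cv2.imwrite("pics/scene6.png",get_image("scene")[:,:,::-1])
a=cv2.imread("pics/scene6.png")[180:300,90:250];cv2.imwrite("pics/s6.png",cv2.resize(a,None,fx=5,fy=5,interpolation=3))
E
```

```text
t: 11.4
tool_pos: [0.4605, -0.2906, 0.1398]
tool_rot: [0.465, 0.534, 0.465, -0.532]
wrist_force: [0.1, -0.8, -1.6]
finger_gap: 0.0131
{'o': [np.float64(0.014421454847691941), np.float64(-0.00022103331190723995), np.float64(0.12671154571291052)], 'nib': [np.float64(0.019440959294521123), np.float64(0.11471970884962618)], 'footedge': [np.float64(-0.13555882143723488), np.float64(0.11446758275703697)], 'slope': np.float64(0.001626620669499425), 'yaw': np.float64(-7.775464712753384)} [ 0.0734 -0.7715 -1.6311] [-0.008   0.1814  0.0263]
```

View pics/s6.png

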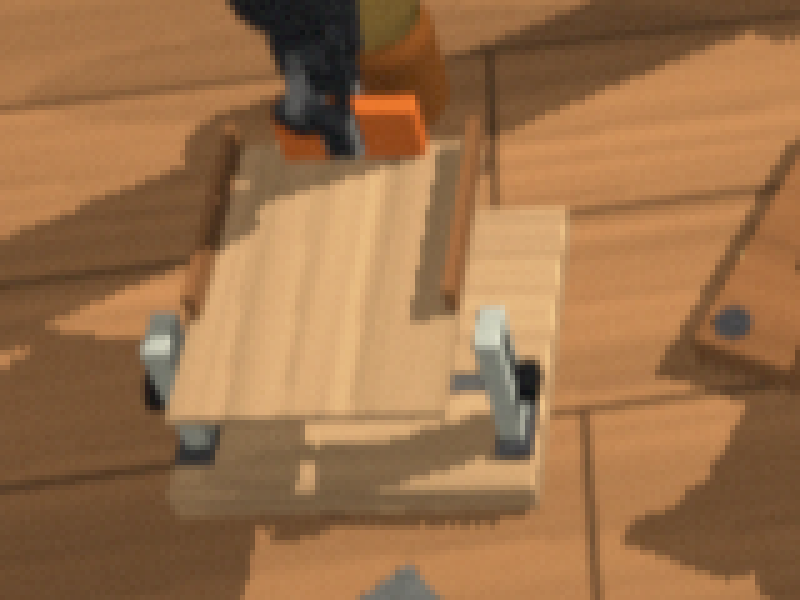

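Run:
```python
from h import *
import cv2
S=lambda u,v:(90+u/5-.5,180+v/5-.5)
Y=np.cross(Z,Xs)
for u,v in((167,417),(446,417)):
    q=plane("scene",*S(u,v),.1327)-Os;print(q@Xs,q@Y)
for u,v in((163,320),(490,316)):  # cap centres
    q=plane("scene",*S(u,v),.125)-Os;print("cap",q@Xs,q@Y)
# project uprights inner edges at z .125
for y in(-.085,.085):
  for z in (.125,.07):
    u,v=proj("scene",Os+y*Y+z*Z);print((u+.5-90)*5,(v+.5-180)*5)
```

```text
0.06195828702486939 -0.0718893838243001
0.06617309000212526 0.07852263211682523
cap -0.009024468631133091 -0.09120212736167634
cap -0.006590410245893239 0.09279314957125084
170.70501535369885 332.7368942730378
197.72618770247433 388.5673837839485
474.7802824174195 325.7748153128166
491.17265541551035 381.76005899713175
```

Run:
```python
from h import *
import cv2
im=cv2.imread("pics/scene6.png")[225:280,100:210]
im=cv2.resize(im,None,fx=7,fy=7,interpolation=0)
Y=np.cross(Z,Xs)
W=lambda x,y,z:tuple(int(round(v)) for v in ((np.array(proj("scene",Os+x*Xs+y*Y+z*Z))+.5-[100,225])*7))
p,R=cur();tx=R[:,1];tz=-R[:,0];o=p+.0187*tz+.143*tx-.032*tz;ty=np.cross(tz,tx)
V=lambda x,y,z:tuple(int(round(v)) for v in ((np.array(proj("scene",o+x*tx+y*ty+z*tz))+.5-[100,225])*7))
for s in(-1,1):
    cv2.line(im,W(-.008,s*.085,.125),W(.008,s*.085,.125),(0,0,255),1)
    cv2.line(im,W(.008,s*.085,.125),W(.008,s*.085,.025),(0,0,255),1)
    cv2.line(im,V(-.1,s*.075,.006),V(.046,s*.075,.006),(255,0,0),1)
cv2.line(im,V(.046,-.075,.006),V(.046,.075,.006),(255,0,0),1)
cv2.imwrite("pics/ov.png",im)
```

```text
(no output)
```

View pics/ov.png

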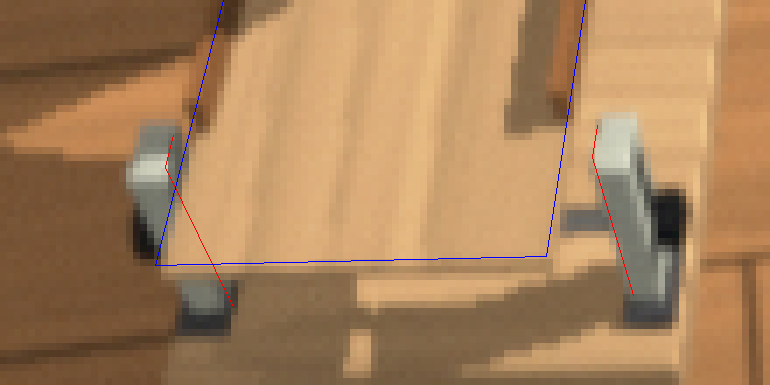

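```bash
python3 -m jog '0 .4 0 0 0 0 0;0 .8 0 0 0 0 0;0 1.2 0 0 0 0 0;0 1.6 0 0 0 0 0;0 2 0 0 0 0 0;0 2.3 0 0 0 0 0;0 2.3 0 0 0 0 0;0 2.3 0 0 0 0 0';python3 -m jog '0 .3 0 0 0 0 0;0 .6 0 0 0 0 0;0 .9 0 0 0 0 0;0 1.2 0 0 0 0 0;0 1.2 0 0 0 0 0;0 1.2 0 0 0 0 0';python3 - <<'E'
from h import *
print(tray_now(),get_state()["wrist_force"],get_state()["torque"])
E
```

```text
t: 12.25
tool_pos: [0.4606, -0.2909, 0.117]
tool_rot: [0.465, 0.534, 0.464, -0.532]
wrist_force: [-0.7, 0.7, -1.8]
finger_gap: 0.0125
t: 12.85
tool_pos: [0.4606, -0.2908, 0.1049]
tool_rot: [0.465, 0.534, 0.464, -0.532]
wrist_force: [1.7, 0.6, -3.4]
finger_gap: 0.0125
{'o': [np.float64(0.014517042950791271), np.float64(-0.0005659860518445755), np.float64(0.09186860476851591)], 'nib': [np.float64(0.019540446218618987), np.float64(0.07987838973014413)], 'footedge': [np.float64(-0.13545920347819157), np.float64(0.07957613736266698)], 'slope': np.float64(0.0019500165098897454), 'yaw': np.float64(-7.848531905536788)} [ 1.7195  0.5993 -3.4396] [0.0324 0.1877 0.0779]
```

```bash
for i in 1; do python3 -m jog '0 .1 0 0 0 0 0;0 .2 0 0 0 0 0;0 .3 0 0 0 0 0;0 .4 0 0 0 0 0;0 .4 0 0 0 0 0'; done;python3 -c "
from h import *
print(tray_now()['o'],get_state()['wrist_force'],get_state()['torque'])"
python3 -m jog '0 .1 0 0 0 0 0;0 .2 0 0 0 0 0;0 .3 0 0 0 0 0;0 .4 0 0 0 0 0;0 .4 0 0 0 0 0'; python3 -c "
from h import *
print(tray_now()['o'],get_state()['wrist_force'],get_state()['torque'])"
```

```text
t: 13.35
tool_pos: [0.4606, -0.2908, 0.1008]
tool_rot: [0.465, 0.534, 0.464, -0.532]
wrist_force: [0.5, 0.7, -2.1]
finger_gap: 0.0127
[np.float64(0.014454914021245883), np.float64(-0.0005009262334924576), np.float64(0.08774179890205815)] [ 0.5473  0.714  -2.0822] [-0.0475  0.1857  0.0025]
t: 13.85
tool_pos: [0.4606, -0.2907, 0.0968]
tool_rot: [0.465, 0.534, 0.464, -0.532]
wrist_force: [0.2, -0.2, -3.4]
finger_gap: 0.0128
[np.float64(0.01447164503643021), np.float64(-0.000489708101458879), np.float64(0.0837548532800857)] [ 0.1931 -0.2019 -3.3774] [-0.0065  0.221   0.0484]
```

```bash
for i in 1 2 ; do python3 -m jog '0 .1 0 0 0 0 0;0 .2 0 0 0 0 0;0 .2 0 0 0 0 0' >/dev/null;python3 -c "
from h import *
print(tray_now()['o'],get_state()['wrist_force'],get_state()['torque'])"; done
```

```text
[np.float64(0.014470894584665304), np.float64(-0.0005131720555600534), np.float64(0.08177772139032505)] [ 0.1783 -0.1563 -3.336 ] [0.0192 0.1783 0.0049]
[np.float64(0.014474286197033214), np.float64(-0.0004993259833080138), np.float64(0.07977786035277537)] [ 0.3523  0.0382 -2.4585] [-0.0451  0.2021 -0.0404]
```

```bash
python3 -m jog '0 .1 0 0 0 0 0;0 .2 0 0 0 0 0;0 .2 0 0 0 0 0' >/dev/null;python3 -c "
from h import *
print(tray_now()['o'],get_state()['wrist_force'],get_state()['torque'])"
```

```text
[np.float64(0.014485494285909842), np.float64(-0.0005074787447120093), np.float64(0.07776121053315392)] [-0.8159  0.1011 -2.5568] [ 0.0071  0.2243 -0.0004]
```

```bash
python3 -m jog '0 .1 0 0 0 0 0;0 .2 0 0 0 0 0;0 .2 0 0 0 0 0' >/dev/null;python3 -c "
from h import *
print(tray_now()['o'],get_state()['wrist_force'],get_state()['torque'])"
```

```text
[np.float64(0.014609786361206387), np.float64(-0.0006440448900928195), np.float64(0.07644828849912963)] [-3.2739  2.1832  2.6868] [-0.0393  0.1362  0.0307]
```

```bash
python3 -m jog '0 -.08 0 0 0 0 0;0 -.08 -.15 0 0 0 0;0 -.08 -.3 0 0 0 0;0 -.08 -.45 0 0 0 0;0 -.08 -.45 0 0 0 0' >/dev/null;python3 -c "
from h import *
print(tray_now()['o'],get_state()['wrist_force'],get_state()['torque'])"
python3 -m jog '0 0 -.1 0 0 0 0;0 0 -.15 0 0 0 0;0 0 -.15 0 0 0 0' >/dev/null;python3 -c "
from h import *
print(tray_now()['o'],get_state()['wrist_force'],get_state()['torque'])"
```

```text
[np.float64(0.010020431472760072), np.float64(-0.0006527154098955899), np.float64(0.07684649996618426)] [ 0.7228 -0.7301 -0.8315] [-0.1656 -0.234   0.0149]
[np.float64(0.008574162557158501), np.float64(-0.0005796504446319375), np.float64(0.0768387066269969)] [ 0.3347 -0.1073 -1.5941] [-0.2225 -0.2847  0.0261]
```

```bash
python3 -m jog '0 0 -.05 0 0 0 0;0 0 -.1 0 0 0 0;0 0 -.1 0 0 0 0' >/dev/null;python3 -c "
from h import *
print(tray_now()['o'],get_state()['wrist_force'],get_state()['torque'])"
```

```text
[np.float64(0.007539862511518751), np.float64(-0.0005523879249740268), np.float64(0.07678109175560975)] [ 1.3509 -0.8483 -0.3803] [-0.2677 -0.3625  0.0459]
```

```bash
python3 -m jog '0 0 -.05 0 0 0 0;0 0 -.1 0 0 0 0;0 0 -.1 0 0 0 0' >/dev/null;python3 -c "
from h import *
print(tray_now()['o'],get_state()['wrist_force'],get_state()['torque'])"
```

```text
[np.float64(0.0064702371229622985), np.float64(-0.0005270171340474256), np.float64(0.07675650538153099)] [ 1.8221 -0.0124 -0.798 ] [-0.2345 -0.3816  0.0666]
```

```bash
python3 -m jog '0 0 -.05 0 0 0 0;0 0 -.1 0 0 0 0;0 0 -.1 0 0 0 0' >/dev/null;python3 -c "
from h import *
print(tray_now()['o'],get_state()['wrist_force'],get_state()['torque'])"
```

```text
[np.float64(0.005461453581521306), np.float64(-0.0005244663378888298), np.float64(0.0767146045978494)] [ 1.8014 -0.405  -0.1806] [-0.262  -0.4376  0.1082]
```

```bash
python3 -m jog '0 0 -.05 0 0 0 0;0 0 -.1 0 0 0 0;0 0 -.1 0 0 0 0' >/dev/null;python3 -c "
from h import *
print(tray_now()['o'],get_state()['wrist_force'],get_state()['torque'])"
```

```text
[np.float64(0.004465714304453422), np.float64(-0.0005475827810376615), np.float64(0.07673201504392424)] [0.1995 0.6791 0.0987] [-0.2315 -0.4079  0.0133]
```

```bash
python3 -m jog '0 0 -.05 0 0 0 0;0 0 -.1 0 0 0 0;0 0 -.1 0 0 0 0' >/dev/null;python3 -c "
from h import *
print(tray_now()['o'],get_state()['wrist_force'],get_state()['torque'])"
```

```text
[np.float64(0.003713470477717408), np.float64(-0.00045350143422886926), np.float64(0.07673876170392754)] [ 4.4238  0.8505 -0.2734] [-0.1442 -0.699  -0.0108]
```

```bash
python3 -m jog '0 0 -.05 0 0 0 0;0 0 -.1 0 0 0 0;0 0 -.1 0 0 0 0' >/dev/null;python3 -c "
from h import *
print(tray_now()['o'],get_state()['wrist_force'],get_state()['torque'])"
```

```text
[np.float64(0.0036296697557690384), np.float64(-0.00035629091466193825), np.float64(0.07703539194781744)] [ 9.9385  0.3894 -3.2992] [-0.0713 -1.4465 -0.0632]
```

```bash
python3 -m jog '0 0 .08 0 0 0 0;0 0 .16 0 0 0 0;0 0 .16 0 0 0 0' ;python3 - <<'E'
from h import *
t=tray_now();print(t,get_state()["wrist_force"],get_state()["torque"])
b=Os+Xs*-.0020+Z*.0709
p,R=cur();n=np.cross(Xs,Z)
for a in np.radians([-2,-4,-6,-8,-10,-12,-14,-15,-16,-17,-18]):
    Q=Ro.from_rotvec(a*n).as_matrix()
    if (Q@R)[2,1]<R[2,1]:Q=Q.T
    R1=Q@R;p1=b+Q@(p-b);tx=R1[:,1];tz=-R1[:,0]
    o=p1+.0187*tz+.143*tx-.032*tz
    print(-np.degrees(a).round(),(R.T@(p1-p)*100).round(2),Ro.from_matrix(R.T@R1).as_rotvec(degrees=True).round(2),"footedge",(o-.15*tx-.012*tz)[2].round(4))
E
```

```text
t: 17.95
tool_pos: [0.45, -0.2892, 0.0897]
tool_rot: [0.465, 0.534, 0.465, -0.532]
wrist_force: [-0.6, 1.7, 0.2]
finger_gap: 0.0132
{'o': [np.float64(0.0037360150304844427), np.float64(-0.00034868386879924844), np.float64(0.07654612924086496)], 'nib': [np.float64(0.008748088704299136), np.float64(0.06455117881845067)], 'footedge': [np.float64(-0.14625179948575165), np.float64(0.06439535085453948)], 'slope': np.float64(0.001005341872004705), 'yaw': np.float64(-7.837658500971635)} [-0.5753  1.7279  0.2253] [-0.0867 -0.156  -0.0347]
2.0 [ 0.48 -0.06  0.  ] [-0.  0.  2.] footedge 0.0594
4.0 [ 0.96 -0.1   0.  ] [-0.01  0.    4.  ] footedge 0.0543
6.0 [ 1.45 -0.12  0.  ] [-0.01  0.    6.  ] footedge 0.0494
8.0 [ 1.93 -0.13  0.  ] [-0.01  0.01  8.  ] footedge 0.0444
10.0 [ 2.41 -0.12  0.  ] [-0.02  0.01 10.  ] footedge 0.0394
12.0 [ 2.9  -0.09  0.  ] [-0.02  0.01 12.  ] footedge 0.0345
14.0 [ 3.38 -0.05  0.01] [-0.02  0.01 14.  ] footedge 0.0297
15.0 [ 3.62 -0.02  0.01] [-0.03  0.01 15.  ] footedge 0.0273
16.0 [3.86 0.01 0.01] [-0.03  0.01 16.  ] footedge 0.0249
17.0 [4.1  0.05 0.01] [-0.03  0.01 17.  ] footedge 0.0225
18.0 [4.33 0.09 0.01] [-0.03  0.01 18.  ] footedge 0.0201
```

```bash
python3 -m jog '0 .24 0 0 0 0 1;0 .48 -.03 0 0 0 2;0 .72 -.05 0 0 0 3;0 .96 -.07 0 0 0 4;0 1.2 -.08 0 0 0 5;0 1.45 -.09 0 0 0 6;0 1.7 -.1 0 0 0 7;0 1.93 -.1 0 0 0 8;0 1.93 -.1 0 0 0 8' ;python3 - <<'E'
from h import *
t=tray_now();print(t,get_state()["wrist_force"],get_state()["torque"])
E
```

```text
t: 18.85
tool_pos: [0.4492, -0.2892, 0.0702]
tool_rot: [0.501, 0.565, 0.426, -0.498]
wrist_force: [0.1, 0.3, 0.5]
finger_gap: 0.0131
{'o': [np.float64(0.0033858852074074046), np.float64(-0.0006474060232395103), np.float64(0.07736519116497845)], 'nib': [np.float64(0.010037594939838176), np.float64(0.06619582722222811)], 'footedge': [np.float64(-0.14339480586614428), np.float64(0.044208364889885984)], 'slope': np.float64(0.14233470623757988), 'yaw': np.float64(-7.8834030525202365)} [0.0956 0.2738 0.5225] [-0.2701 -0.2975  0.1112]
```

```bash
python3 -m jog '0 .24 -.03 0 0 0 1;0 .48 -.06 0 0 0 2;0 .72 -.08 0 0 0 3;0 .96 -.1 0 0 0 4;0 1.2 -.11 0 0 0 5;0 1.45 -.12 0 0 0 6;0 1.57 -.12 0 0 0 6.5;0 1.57 -.12 0 0 0 6.5;0 1.57 -.12 0 0 0 6.5' ;python3 - <<'E'
from h import *
t=tray_now();print(t,get_state()["wrist_force"],get_state()["torque"])
E
```

```text
t: 19.75
tool_pos: [0.4503, -0.2894, 0.0548]
tool_rot: [0.528, 0.588, 0.393, -0.469]
wrist_force: [-0.6, -1.7, 1.4]
finger_gap: 0.0126
{'o': [np.float64(0.0028301602453150846), np.float64(-0.0005882859468070447), np.float64(0.07794010579425462)], 'nib': [np.float64(0.010694273053153635), np.float64(0.06758850301998248)], 'footedge': [np.float64(-0.13929779473327655), np.float64(0.028507293771908245)], 'slope': np.float64(0.2548877985878274), 'yaw': np.float64(-7.875131939692509)} [-0.5659 -1.7443  1.4303] [-0.3767 -0.2316 -0.0805]
```

```bash
python3 -m jog '0 .12 -.01 0 0 0 .5;0 .24 -.03 0 0 0 1;0 .3 -.03 0 0 0 1.25;0 .3 -.03 0 0 0 1.25' ;python3 - <<'E'
from h import *
import cv2
t=tray_now();print(t,get_state()["wrist_force"],get_state()["torque"])
cv2.imwrite("pics/scene7.png",get_image("scene")[:,:,::-1])
a=cv2.imread("pics/scene7.png")[190:300,90:230];cv2.imwrite("pics/s7.png",cv2.resize(a,None,fx=5,fy=5,interpolation=3))
E
```

```text
t: 20.15
tool_pos: [0.4508, -0.2894, 0.0522]
tool_rot: [0.534, 0.593, 0.387, -0.463]
wrist_force: [-3.1, 0.9, 8.7]
finger_gap: 0.0128
{'o': [np.float64(0.0027375880544738985), np.float64(-0.0004979562680708633), np.float64(0.07858980342491537)], 'nib': [np.float64(0.010835680817325674), np.float64(0.06842019885487687)], 'footedge': [np.float64(-0.138226349774775), np.float64(0.025929138761617367)], 'slope': np.float64(0.27769103611622964), 'yaw': np.float64(-7.8554992011452525)} [-3.0962  0.9436  8.7282] [-0.1228  0.1033 -0.0017]
```

View pics/s7.png

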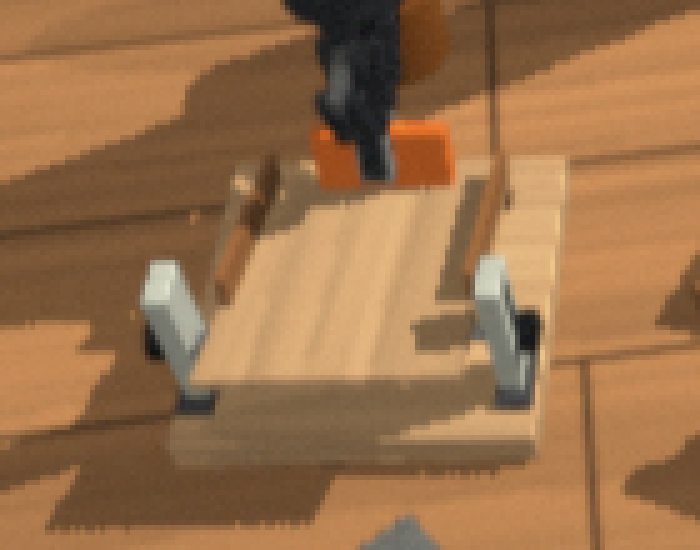

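```bash
python3 -m jog '0 -.04 0 0 0 0 0;0 -.06 0 0 0 0 0;0 -.06 0 0 0 0 0' 20;  python3 -m jog '.25 0 0 0 0 0 0;.5 0 0 0 0 0 0;.6 0 0 0 0 0 0;.6 0 0 0 0 0 0;.6 0 0 0 0 0 0' ;python3 - <<'E'
from h import *
import cv2
print(get_state()["wrist_force"],get_state()["torque"])
cv2.imwrite("pics/scene8.png",get_image("scene")[:,:,::-1])
a=cv2.imread("pics/scene8.png")[190:300,90:230];cv2.imwrite("pics/s8.png",cv2.resize(a,None,fx=5,fy=5,interpolation=3))
E
```

```text
t: 20.5
tool_pos: [0.4508, -0.2893, 0.0522]
tool_rot: [0.533, 0.593, 0.387, -0.463]
wrist_force: [0.2, -0.9, 1.4]
finger_gap: 0.0129
t: 21.0
tool_pos: [0.4507, -0.2893, 0.0522]
tool_rot: [0.533, 0.592, 0.387, -0.463]
wrist_force: [0.8, 0.2, 0.2]
finger_gap: 0.0514
[0.7615 0.1926 0.2265] [-0.0045  0.1611 -0.0283]
```

View pics/s8.png

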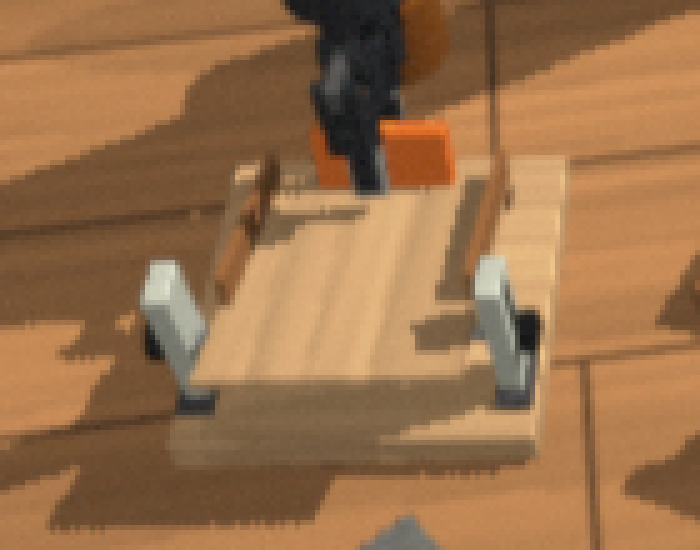

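Released, and the tray hasn't moved. I'll retreat along the tool axis.

```bash
python3 -m jog '.6 -1 0 0 0 0 0;.6 -2.5 0 0 0 0 0;.6 -4.5 0 0 0 0 0;.6 -7 0 0 0 0 0;.6 -10 0 0 0 0 0;.6 -13 0 0 0 0 0;.6 -15 0 0 0 0 0;.6 -15 0 0 0 0 0' ;python3 -m jog '.6 -2 -4 0 0 0 0;.6 -2 -8 0 0 0 0;.6 -2 -12 0 0 0 0;.6 -2 -12 0 0 0 0;.6 -2 -12 0 0 0 0';python3 - <<'E'
from h import *
import cv2
print(get_state()["wrist_force"])
for n in("scene","top"): cv2.imwrite(f"pics/{n}9.png",get_image(n)[:,:,::-1])
a=cv2.imread("pics/scene9.png")[190:300,90:230];b=cv2.imread("pics/top9.png")[150:260,350:490]
cv2.imwrite("pics/s9.png",cv2.resize(np.vstack([a,b]),None,fx=2.7,fy=2.7,interpolation=3))
E
```

```text
t: 21.85
tool_pos: [0.4101, -0.2846, 0.1997]
tool_rot: [0.535, 0.592, 0.385, -0.464]
wrist_force: [-0.2, -0.3, -0.2]
finger_gap: 0.0513
t: 22.35
tool_pos: [0.29, -0.2676, 0.1828]
tool_rot: [0.533, 0.593, 0.386, -0.464]
wrist_force: [0.1, -0.3, -0.0]
finger_gap: 0.0509
[ 0.1439 -0.2888 -0.0059]
```

View pics/s9.png

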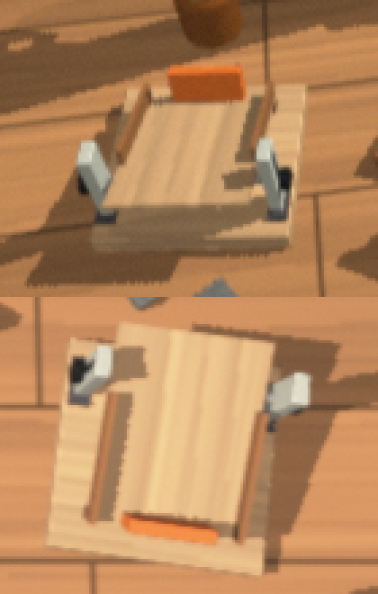

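View pics/scene9.png

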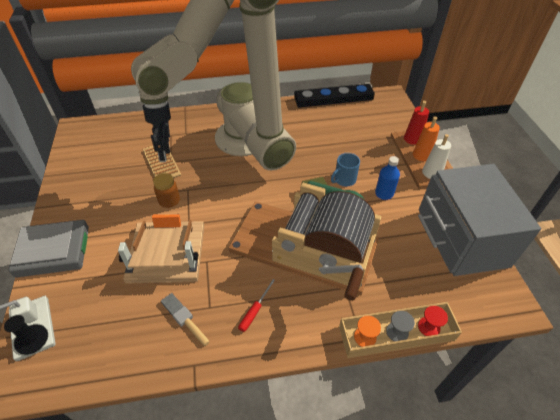

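Run:
```python
from station import *
print(hand_in(),get_state()["t"])
```

```text
the job is handed in; nothing more can be done
the job is handed in; nothing more can be done
```

I took the tray out of the carder by its orange handle and hung it on the stand, then let go and handed the job in at about 22 s of the allowed 70. `hand_in()` gave no verdict.

- **Removal:** I turned the tray up about the ledge bar to 5° past level, lifted the nib 14 mm and drew it out about 140 mm. The roller was never touched, and the wrist force stayed at a few newtons.
- **Hanging:** I felt the stand's bar at about 71 mm above the bench, close to the camera estimate of 70 mm. I then felt the nib against the bar's far side, at up to 10 N. I lowered the handle end until the foot met the board at about 9 N, eased off and let go.
- **Position:** By arm position just before release, the nib was about 13 mm behind the bar's axis and 68 mm up, the foot edge about 26 mm up, and the slope 0.28 rad.
- **Last pictures:** They show the tray hanging between the uprights with its foot on the board and the gripper clear. The bystanders look to be where they started.
- **What disagreed:** The bar's position along the stand came out about 2 mm nearer the handle end by touch than by camera, and the tray sat about 3 mm sideways of the arm's estimate. Both were within the clearances. I did not re-measure the tray's pose from the pictures after letting go.

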